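# Right the toppled sugar dispenser and secure it in its caddy

## Robot

A 6-joint arm with a two-finger parallel gripper is mounted at the origin on the work surface. World frame = base frame: x ahead of the robot, y to its left, z up, the work surface at z = 0. Lengths are in m, angles in rad, forces in N, time in s.
With the tool pointing down it reaches from about 0.3 to 0.875 m from the base axis. Payload 6.4 kg.
Tool frame: the origin (TCP) lies midway between the tips of the shut fingers; the grasp point (between the pads) lies 19 mm behind it; z points along the fingers, y is the line along which they close (so a half turn about z gives the same grasp; the last joint's range is limited). The gripper opens to 85 mm and grips with 20 to 120 N. Pads are 22 mm wide; open, the fingers measure 114 mm over their backs; the gripper's body (76 mm by 85 mm) begins 54 mm behind the grasp point. The pads swing forward as they close: fully open they stand 13 mm farther back than shut.
Start: joints at [1.111, 0.181, 1.607, -0, 1.354, -0.206], TCP at [0.144, 0.557, 0.231] pointing down, gripper open.
Joint ranges: [-2.99, 2.99], [-0.89, 2.07], [0.3, 2.58], [-1.14, 4.28], [0, 2.63], [-3.12, 3.12]. Speed limits (rad/s): [2.57, 2.57, 3.01, 3.14, 3.14, 3.14].

## Interface

Orientations are given as a unit quaternion [w, x, y, z].
In Python, from bench import get_obs, camera, hand_in gives the robot as it stands.
- The arm moves only by the tool carry_out, never from a script. Its argument "plan" is a list that holds one entry, the list of rows, each a list of 7 numbers: the shift along the world's x, y, z in m, then the turn, a rotation vector about the world's x, y, z in rad, then the opening, from 0 (shut) to 1 (fully open). In form: [[[x, y, z, rx, ry, rz, hand], ...]]. A call has exactly 5 rows; each row is the pose to reach, as a shift and turn from the pose commanded when the call began; what a row does not reach only later rows make up. A row lasts 1/12 s, in which the tool goes at most 41.7 mm and 7.16 degrees, less where a joint would pass 70% of its speed; a pose out of reach is approached as far as the arm can. A call with a gripper value outside its range is refused whole. The fingers move at their own pace and stop on an object; the grip force is fixed at half the most. Time passes only in rows, so rows that repeat a pose let the fingers close, or fill a call up. It gives the time, the measured TCP pose, the force, the opening and the grip force at its end, in the units of the state.
- get_obs(): the state, without advancing time (a new reading comes with each control period).
- camera(name): name is "side" or "top" or "wrist"; returns a dict with "pixels" (420x560x3 uint8, red, green, blue), "z_map" (420x560 float32, m along the optical axis (not along the pixel's ray), 0 where there is no reading), "camera_matrix" (3x3 intrinsics, pixels), "cam_to_world" (4x4, takes a point from camera to world coordinates). Camera axes: x right, y up, looking along -z (the intrinsics and any distortion apply to the point x, -y, -z); pixel columns grow to the right and rows downward; lengths in m; the calibration is good to about 2 mm. A picture is of the moment at which its call begins.
- hand_in(): hands the job in; it is judged then, once.
The state is a dict: "time_s": time; "q": joint angles; "dq": joint speeds; "joint_efforts": joint torques, N m; "eef_pos": TCP position; "eef_rot": TCP orientation; "wrist_force": force on the tool from outside, world axes, zero at the start; "torque": the same for the moment, N m; "opening": opening from 0.0 (shut) to 1.0 (fully open); "grasp_force": force on a finger pad.
Only numpy, scipy, OpenCV 4.12 (cv2) and the standard library are available. Lean on these libraries where they do the work, as an engineer would, in place of code of your own. Each camera call takes 0.05 s, during which the arm holds its last target. There are 200 camera calls.

## Task

The glass sugar dispenser has toppled over on the table: set it upright in the bay of the wooden caddy, putting it down without a bang, then slide the caddy's keeper up until the dispenser is held snugly between keeper and end stop, and last of all flip the dispenser's lid fully shut. Leave the plates, fork, jug and salad server where they are.

Things in the scene. Friction and masses are not known exactly. Their poses are not given: they have to be found in the camera images.
- dispenser: Octagonal clear glass sugar dispenser, steel cap, 0.3 kg, 116 mm tall (119 with lid), lying on a flat at first, mouth roughly to +y. Origin: centre of its underside; z axis runs from underside to mouth. Glass 52 mm across flats (56 across corners) from z = 0 to 94 mm, flats facing its +-x and +-y; cap of radius 22 mm from 100 to 116 mm. As it lies, its x axis is level.
- flip_lid (a joint): Hinge angle of the small steel flap on the cap, rad: 0 = shut flat on the cap, up to 2.3 = folded back. Stiff: it stays where it is left. It starts open at 1.85 to 2.1.
- lid_hinge (a point): Middle of the flap's hinge line, on the cap's top face 12 mm from the dispenser's axis towards its +x side; the hinge line is parallel to the dispenser's y axis.
- flap_tip (a point): Middle of the flap's free end. The flap is 22 mm long from the hinge, 20 mm wide, 3 mm thick; shut it reaches across the cap to 10 mm beyond the axis towards -x.
- caddy: Fixed light wood caddy, a trough along its y axis. Origin on the table. Floor top at z = 12 mm, from y = -140 to +110 mm; side rails with inner faces at x = +-36 mm, outer at +-48, tops at z = 36 mm; end stop with inner face at y = +95 mm, top at z = 57 mm. The bay is the space between end stop and keeper.
- bay (a point): Point on the caddy's floor at caddy x = 0, y = +66 mm: where the middle of the dispenser's underside should stand, 3 mm clear of the end stop.
- keeper (a joint): Position of the dark wood keeper along the caddy's +y, m: 0 = drawn back, travel 0.12. Its front face is at caddy y = -50 mm + this value, so with the dispenser snug against the end stop it reads about 0.089 to 0.093. Starts at 0 to 0.035. Slides with 1 to 2 N.
- keeper_fin (a point): Middle of the top edge of the keeper's upright fin, the grip: 14 mm thick (caddy x), 30 mm long (caddy y), its upper 45 mm standing free above the keeper's runner, top 70 mm above the table. It lies 66 mm behind the keeper's front face, which is 48 mm high above the table.
- plates: Two stacked white enamel plates with blue rims, 200 mm across, stack 30 mm high. Origin: centre of the underside. Leave alone.
- fork: Steel fork, 195 mm long along its x axis, 4 mm thick, lying on the table. Leave alone.
- jug: Red plastic jug, 190 mm tall, 112 mm across the rim, with a side handle at its +y. Origin: centre of the underside. Leave alone.
- server: Wooden salad server, 270 mm long along its x axis, 55 mm wide at the +x blade, 10 mm thick, lying on the table. Leave alone.
Things that resemble listed ones, but are neither listed nor needed, are in the scene too. Several things have the shape of the dispenser; the one meant has the colours described above.

How it is judged:
On the way, in this order (a step that is already met when the one before it is completed fails the run):
1. the dispenser has been turned upright (angle between dispenser's own z axis and vertical below 0.2 rad), for 0.1 s.
2. the dispenser stands upright in the caddy's bay, let go (angle between dispenser's own z axis and vertical below 0.1 rad and z of dispenser in the frame of caddy between 0.008 and 0.017 m and x of dispenser in the frame of caddy between -0.02 and 0.02 m and y of dispenser in the frame of caddy between -0.02 and 0.075 m and contact force between the fingers and dispenser below 0.3 N), for 0.2 s.
3. the keeper has been slid up so that the dispenser is held between it and the end stop (angle between dispenser's own z axis and vertical below 0.1 rad and z of dispenser in the frame of caddy between 0.008 and 0.017 m and x of dispenser in the frame of caddy between -0.02 and 0.02 m and y of dispenser in the frame of caddy between -0.02 and 0.075 m and value of joint keeper above 0.082 m), for 0.2 s.
4. the dispenser's lid has been flipped shut (all of step 3 and value of joint flip_lid below 0.15 rad), for 0.1 s.
At the end, for the whole second after the job is handed in: The dispenser stands still and upright (within 0.1 rad) on the floor of the caddy's bay, let go; the keeper is slid up to at least 0.082 m, leaving the dispenser no more than about 10 mm of play against the end stop; the flip lid is shut to within 0.15 rad (all of step 4 and contact force between the fingers and dispenser below 0.3 N and linear speed of dispenser below 0.02 m/s); the robot touches nothing.
It fails at once if the plates, fork, jug or salad server moved by more than 30 mm (distance of any of plates, fork, jug, server from where it was at the start of the episode above 0.03 m).
It fails at once if the dispenser banged into the caddy (over 60 N) (contact force between dispenser and caddy above 60 N).
It also fails if it takes over 61 s, if anything falls off the work surface, if the arm or the gripper's body presses on something with over 40 N, if the wrist force passes 120 N, or if a joint passes its speed limit or range.

## Working session

There is one attempt and no reset: what is moved stays moved. The work goes in short steps, Python scripts to look and compute and a tool call to move; the robot and the scene stay as the last step left them, time stands still between calls to the robot, and variables do not carry over. Pictures are saved under pics/ and viewed, at most 10 in all, crops included, and the job is handed in when it is done.

Besides the shell and the picture viewer there is one more tool, called after "Emit:" as name(argument=value, ...) on one line, values as JSON. carry_out: Moves the arm, as the interface text tells. Its arguments: {"type":"object","properties":{"plan":{"type":"array","items":{"type":"array","items":{"type":"array","items":{"type":"number"}}}}},"required":["plan"]}

```bash
mkdir -p pics
cat > h.py <<'E'
import numpy as np, cv2
from bench import get_obs, camera
def snap(n,f):
    c=camera(n); np.savez('pics/'+f+'.npz',**c); cv2.imwrite('pics/'+f+'.png',c['pixels'][:,:,::-1]); return c
def load(f): return np.load('pics/'+f+'.npz')
def ray(c,u,v):
    K=c['camera_matrix'];T=c['cam_to_world']
    d=np.linalg.inv(K)@[u,v,1]; return T[:3,3],T[:3,:3]@(d*[1,-1,-1])
def atz(c,u,v,z):
    o,d=ray(c,u,v); return o+d*(z-o[2])/d[2]
def dep(c,u,v):
    o,d=ray(c,u,v); return o+d*c['z_map'][int(v),int(u)]
def proj(c,p):
    T=c['cam_to_world'];q=T[:3,:3].T@(np.array(p)-T[:3,3]);q=c['camera_matrix']@(q*[1,-1,-1]);return q[:2]/q[2]
E
python3 - <<'E'
from h import *
a=snap('top','top0');b=snap('side','side0')
print(a['cam_to_world'],b['cam_to_world'],get_obs())
E
```

```text
[[-1.81875759e-04  9.96837349e-01 -7.94686574e-02  5.14023458e-01]
 [-9.99901864e-01 -1.29449698e-03 -1.39494622e-02 -1.38349412e-02]
 [-1.40082168e-02  7.94583216e-02  9.96739758e-01  1.27609974e+00]
 [ 0.00000000e+00  0.00000000e+00  0.00000000e+00  1.00000000e+00]] [[ 0.85979917  0.25297564 -0.44356365  0.09582387]
 [-0.51039626  0.45217273 -0.7314612  -0.83607092]
 [ 0.01552552  0.85530296  0.51789556  0.6847318 ]
 [ 0.          0.          0.          1.        ]] {'time_s': 0.1, 'q': array([ 1.11070500e+00,  1.81483287e-01,  1.60791399e+00,  4.11496928e-05,
        1.35382300e+00, -2.06275429e-01]), 'dq': array([-0.0028759 , -0.00107397, -0.00225008,  0.00126243, -0.00137089,
        0.00118677]), 'joint_efforts': array([ 3.35314080e-04, -4.45873511e+01, -3.52241707e+01, -3.20833142e-04,
        3.99231445e-03, -1.51611108e-06]), 'eef_pos': array([0.1441097 , 0.55612654, 0.23046207]), 'eef_rot': array([-2.85143750e-04,  1.26571933e-01,  9.91957097e-01, -7.62487229e-04]), 'wrist_force': array([ 0.58440762, -0.07187094,  0.40896546]), 'torque': array([ 0.02444958, -0.01006852,  0.00131642]), 'grasp_force': 0.0, 'opening': 0.9972913093565388}
```

View pics/top0.png

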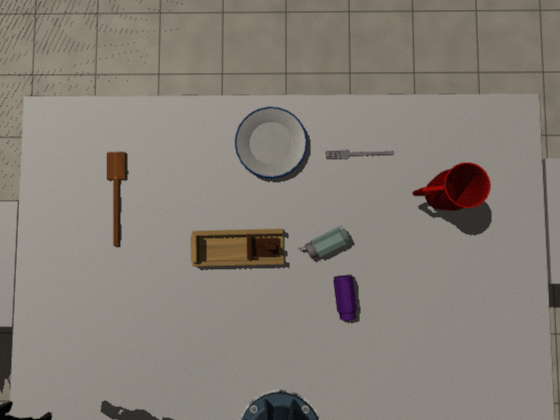

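View pics/side0.png

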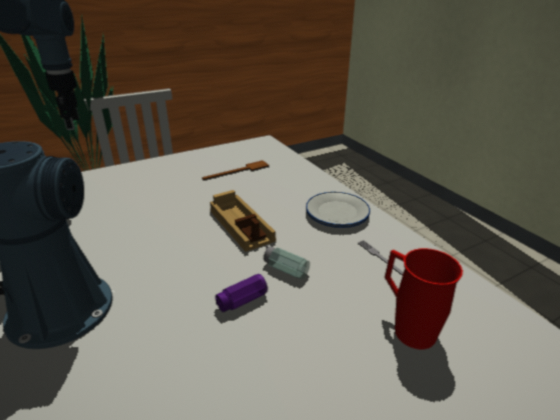

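The top view holds two dispenser-shaped things: clear glass with a steel cap at (328,243) and purple at (345,298). By the description I take the clear one. The caddy spans (190–286, 229–270), with its end stop on the left. I'll check the choice in a close crop.

Run:
```python
from h import *
a=load('top0');b=load('side0')
im=a['pixels'][215:285,180:365,::-1]
im=cv2.resize(im,None,fx=4.3,fy=4.3,interpolation=cv2.INTER_CUBIC)
s=cv2.resize(b['pixels'][185:285,200:320,::-1],None,fx=2.9,fy=2.9,interpolation=cv2.INTER_CUBIC)
o=np.zeros((im.shape[0]+s.shape[0],im.shape[1],3),np.uint8);o[:im.shape[0]]=im;o[im.shape[0]:,:s.shape[1]]=s
cv2.imwrite('pics/crop0.png',o);print(o.shape)
for u,v in [(195,250),(215,250),(264,247),(325,240),(335,240),(345,237),(313,250),(304,248),(330,270)]: print(u,v,dep(a,u,v).round(3))
```

```text
(591, 796, 3)
195 250 [0.5   0.227 0.061]
215 250 [0.5   0.181 0.014]
264 247 [0.508 0.043 0.025]
325 240 [ 0.527 -0.123  0.057]
335 240 [ 0.527 -0.151  0.054]
345 237 [ 0.535 -0.177  0.056]
313 250 [ 0.5   -0.092  0.044]
304 248 [ 0.505 -0.069  0.006]
330 270 [ 0.444 -0.142  0.001]
```

View pics/crop0.png

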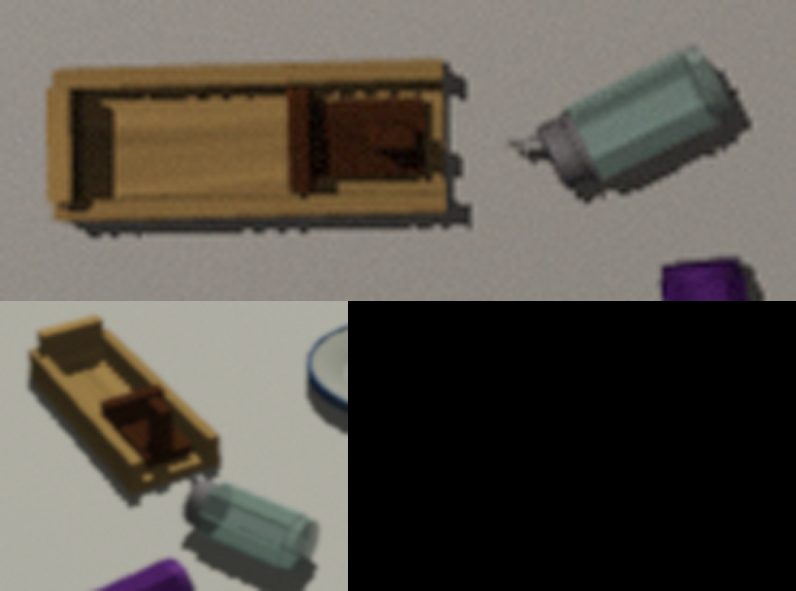

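The crop confirms the clear glass dispenser with its steel cap towards the caddy. The flap is at crop (525,147), on the +x-world side of its axis. The dark keeper's front is at crop x≈290. Next I fit the poses.

Run:
```python
from h import *
a=load('top0');Z=a['z_map'];H,W=Z.shape
u,v=np.meshgrid(np.arange(W),np.arange(H))
K=a['camera_matrix'];d=np.stack([u,v,np.ones_like(u)],-1)@np.linalg.inv(K).T*[1,-1,-1]
T=a['cam_to_world'];P=T[:3,3]+(d*Z[...,None])@T[:3,:3].T
def sel(u0,u1,v0,v1,z0,z1):
    p=P[v0:v1,u0:u1].reshape(-1,3);return p[(p[:,2]>z0)&(p[:,2]<z1)]
def rect(p):
    (c,s,an)=cv2.minAreaRect((p[:,:2]*1000).astype(np.float32));print(len(p),np.round(c,1),np.round(s,1),round(an,2))
p=sel(298,360,220,265,.03,.08);rect(p)
g=p[p[:,2]>.047];c=g[:,:2].mean(0);w,V=np.linalg.eigh(np.cov(g[:,:2].T));print('top strip',c,V[:,1],g[:,2].max())
# axis: fit line; extents along it
h=V[:,1]*np.sign(V[1,1]);n=np.array([h[1],-h[0]])
q=p[:,:2]-c;s=q@h;t=q@n
for k in np.arange(-.07,.11,.01):
    m=(s>=k)&(s<k+.01)
    if m.any():print(round(k,3),m.sum(),t[m].min().round(4),t[m].max().round(4),p[m,2].max().round(4),p[m,2].min().round(4))
print('h ang',np.degrees(np.arctan2(h[1],h[0])))
print('caddy rails');rect(sel(185,292,222,275,.028,.075))
r=sel(185,292,222,275,.030,.042)
r2=sel(185,205,222,275,.050,.065);rect(r2)
k=sel(240,292,236,262,.042,.075);print(np.c_[k[:,:3]].round(3))
```

```text
799 [ 518.2 -123.3] [ 51.4 133.5] 26.47
top strip [ 0.52493211 -0.13493476] [-0.44252502  0.89675616] 0.05940581251605259
-0.06 23 -0.0254 0.0237 0.0532 0.0322
-0.05 68 -0.0263 0.0249 0.0573 0.0331
-0.04 70 -0.0264 0.025 0.0594 0.0368
-0.03 68 -0.0264 0.0249 0.0565 0.0365
-0.02 74 -0.0262 0.0249 0.0581 0.0362
-0.01 69 -0.0264 0.0248 0.0594 0.037
0.0 70 -0.0264 0.0248 0.057 0.0351
0.01 71 -0.0265 0.0247 0.0577 0.0358
0.02 72 -0.0265 0.0248 0.0571 0.0362
0.03 70 -0.0266 0.0247 0.0568 0.0326
0.04 62 -0.023 0.0233 0.0544 0.0323
0.05 59 -0.0206 0.0209 0.0532 0.0325
0.06 18 -0.0192 0.0173 0.0493 0.0302
0.07 4 0.0161 0.0196 0.0392 0.0346
0.08 1 0.0208 0.0208 0.0361 0.0361
h ang 116.26509890877654
caddy rails
1340 [509.  115.6] [ 96.1 249.1] 1.45
164 [505.5 232.3] [70.7 15.7] 1.53
[[0.538 0.086 0.047]
 [0.538 0.083 0.048]
 [0.538 0.08  0.049]
 [0.538 0.077 0.047]
 [0.535 0.088 0.049]
 [0.535 0.086 0.047]
 [0.535 0.083 0.048]
 [0.535 0.08  0.048]
 [0.535 0.077 0.048]
 [0.533 0.088 0.045]
 [0.533 0.086 0.046]
 [0.533 0.083 0.049]
 [0.533 0.08  0.048]
 [0.533 0.077 0.051]
 [0.53  0.088 0.049]
 
[... 2848 characters left out ...]
0.048]
 [0.492 0.08  0.049]
 [0.492 0.077 0.048]
 [0.492 0.074 0.051]
 [0.489 0.088 0.05 ]
 [0.489 0.085 0.048]
 [0.489 0.083 0.043]
 [0.489 0.08  0.05 ]
 [0.489 0.077 0.053]
 [0.489 0.075 0.046]
 [0.487 0.088 0.051]
 [0.487 0.085 0.05 ]
 [0.487 0.082 0.049]
 [0.487 0.08  0.051]
 [0.487 0.077 0.05 ]
 [0.486 0.075 0.046]
 [0.484 0.088 0.051]
 [0.484 0.085 0.05 ]
 [0.484 0.083 0.049]
 [0.484 0.079 0.053]
 [0.484 0.077 0.052]
 [0.484 0.075 0.046]
 [0.481 0.085 0.047]
 [0.481 0.082 0.051]
 [0.481 0.08  0.049]
 [0.481 0.077 0.049]
 [0.481 0.075 0.046]
 [0.478 0.085 0.047]
 [0.478 0.083 0.046]
 [0.478 0.08  0.049]
 [0.478 0.077 0.051]
 [0.478 0.074 0.051]
 [0.473 0.045 0.042]
 [0.47  0.102 0.044]]
```

Emit:
carry_out(plan=[[[0.018,-0.032,0,0,0,-0.086,1],[0.036,-0.064,0,0,0,-0.172,1],[0.054,-0.096,0,0,0,-0.258,1],[0.072,-0.128,0,0,0,-0.344,1],[0.09,-0.16,0,0,0,-0.43,1]]])

```text
time_s: 0.52
eef_pos: [0.2344, 0.3949, 0.2308]
eef_rot: [-0.0, 0.337, 0.942, -0.0]
wrist_force: [0.4, -0.1, -0.0]
opening: 1.002
grasp_force: 0.0
```

Emit:
carry_out(plan=[[[0.018,-0.032,0,0,0,-0.086,1],[0.036,-0.064,0,0,0,-0.172,1],[0.054,-0.096,0,0,0,-0.258,1],[0.072,-0.128,0,0,0,-0.344,1],[0.09,-0.16,0,0,0,-0.429,1]]])

```text
time_s: 0.93
eef_pos: [0.3246, 0.235, 0.2311]
eef_rot: [0.0, 0.53, 0.848, 0.0]
wrist_force: [0.9, -0.5, 0.2]
opening: 1.003
grasp_force: 0.0
```

Emit:
carry_out(plan=[[[0.018,-0.032,0,-0.078,-0.039,0,1],[0.036,-0.064,0,-0.156,-0.077,0,1],[0.054,-0.096,0,-0.234,-0.116,0,1],[0.072,-0.128,0,-0.312,-0.154,0,1],[0.09,-0.16,0,-0.391,-0.193,0,1]]])

```text
time_s: 1.35
eef_pos: [0.4152, 0.075, 0.2317]
eef_rot: [0.186, 0.515, 0.829, -0.115]
wrist_force: [0.2, -0.5, -0.7]
opening: 0.998
grasp_force: 0.0
```

Emit:
carry_out(plan=[[[0.02,-0.032,-0.01,0,0,0,1],[0.04,-0.064,-0.03,0,0,0,1],[0.06,-0.1,-0.05,0,0,0,1],[0.08,-0.13,-0.08,0,0,0,1],[0.084,-0.158,-0.1,0,0,0,1]]])

```text
time_s: 1.77
eef_pos: [0.4997, -0.0808, 0.1326]
eef_rot: [0.185, 0.516, 0.829, -0.113]
wrist_force: [0.5, -0.1, 0.7]
opening: 0.999
grasp_force: 0.0
```

Run:
```python
from h import *
from scipy.spatial.transform import Rotation as R
o=get_obs();q=o['eef_rot'];M=R.from_quat(np.r_[q[1:],q[0]]).as_matrix()
print(o['time_s'],o['eef_pos'],o['q'].round(2),M.round(3),o['wrist_force'])
c=snap('wrist','w1')
h=np.array([-.4425,.8968,0]);b=np.array([.5481,-.1837,.026])
n=np.array([.897,.4425,0])
im=cv2.cvtColor(c['pixels'],cv2.COLOR_RGB2BGR)
for z in (0,.094,.116):
  for t in(-.026,.026):
    cv2.circle(im,tuple(int(x) for x in proj(c,b+z*h+t*n)),3,(0,0,255),-1)
cv2.imwrite('pics/w1.png',im)
```

```text
1.7667 [ 0.49974635 -0.08076663  0.13255755] [-0.18  0.05  2.04 -0.47  0.84 -0.35] [[-0.4    0.897  0.19 ]
 [ 0.813  0.442 -0.379]
 [-0.423  0.003 -0.906]] [ 0.53574756 -0.09128235  0.65300634]
```

View pics/w1.png

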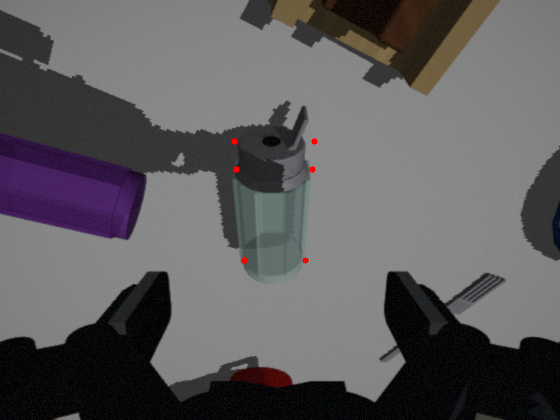

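The wrist view shows the clear dispenser at (272,210). The projected fit (red dots) lies on its edges, and the flap at (298,125) is on the +x side as expected. Descend and grip.

Emit:
carry_out(plan=[[[0.005,-0.012,-0.03,0,0,0,1],[0.01,-0.024,-0.06,0,0,0,1],[0.015,-0.035,-0.09,0,0,0,1],[0.019,-0.043,-0.112,0,0,0,1],[0.021,-0.047,-0.122,0,0,0,1]]])

```text
time_s: 2.23
eef_pos: [0.5166, -0.1266, 0.0072]
eef_rot: [0.181, 0.516, 0.829, -0.115]
wrist_force: [-0.7, 0.4, 0.3]
opening: 1.001
grasp_force: 0.0
```

Emit:
carry_out(plan=[[[0,0,0,0,0,0,0.8],[0,0,0,0,0,0,0.5],[0,0,0,0,0,0,0.4],[0,0,0,0,0,0,0.4],[0,0,0,0,0,0,0.4]]])

```text
time_s: 2.65
eef_pos: [0.5192, -0.1259, 0.0119]
eef_rot: [0.184, 0.515, 0.829, -0.114]
wrist_force: [-0.5, 2.0, 1.0]
opening: 0.601
grasp_force: 64.2
```

Gripped at opening 0.60 (51 mm), matching the flats. I lift, yaw and travel, then tilt upright.

Emit:
carry_out(plan=[[[0,0,0.02,0,0,0,0.4],[0,0,0.055,0,0,0,0.4],[0,0,0.09,0,0,0,0.4],[0,0,0.125,0,0,0,0.4],[0,0,0.16,0,0,0,0.4]]])

```text
time_s: 3.07
eef_pos: [0.518, -0.1254, 0.1724]
eef_rot: [0.183, 0.515, 0.829, -0.114]
wrist_force: [2.4, -0.2, -4.7]
opening: 0.591
grasp_force: 64.8
```

Emit:
carry_out(plan=[[[0,0.015,0.01,0,0,-0.1,0.4],[0,0.03,0.02,0,0,-0.2,0.4],[0,0.045,0.03,0,0,-0.3,0.4],[0,0.06,0.03,0,0,-0.4,0.4],[0,0.075,0.03,0,0,-0.5,0.4]]])

```text
time_s: 3.48
eef_pos: [0.5189, -0.0497, 0.2022]
eef_rot: [0.15, 0.706, 0.674, -0.155]
wrist_force: [0.3, -0.0, -4.2]
opening: 0.596
grasp_force: 64.8
```

Emit:
carry_out(plan=[[[0,0.015,0,0,0,-0.1,0.4],[0,0.03,0,0,0,-0.2,0.4],[0,0.045,0,0,0,-0.3,0.4],[0,0.06,0,0,0,-0.4,0.4],[0,0.075,0,0,0,-0.5,0.4]]])

```text
time_s: 3.9
eef_pos: [0.5186, 0.0253, 0.2009]
eef_rot: [0.106, 0.851, 0.479, -0.188]
wrist_force: [-0.4, -0.8, -3.9]
opening: 0.597
grasp_force: 64.8
```

Emit:
carry_out(plan=[[[0,0.015,0,0,0,-0.1,0.4],[0,0.03,0,0,0,-0.2,0.4],[0,0.045,0,0,0,-0.3,0.4],[0,0.06,0,0,0,-0.4,0.4],[0,0.075,0,0,0,-0.5,0.4]]])

```text
time_s: 4.32
eef_pos: [0.5188, 0.1001, 0.2009]
eef_rot: [0.056, 0.943, 0.253, -0.209]
wrist_force: [1.3, -0.1, -3.3]
opening: 0.596
grasp_force: 64.8
```

Emit:
carry_out(plan=[[[0,0.016,0,0,0,-0.1,0.4],[0,0.032,0,0,0,-0.2,0.4],[0,0.049,0,0,0,-0.3,0.4],[0,0.065,0,0,0,-0.4,0.4],[0,0.082,0,0,0,-0.504,0.4]]])

```text
time_s: 4.73
eef_pos: [0.5189, 0.1818, 0.2009]
eef_rot: [0.002, 0.976, 0.01, -0.216]
wrist_force: [-0.5, -0.5, -2.9]
opening: 0.597
grasp_force: 64.8
```

Emit:
carry_out(plan=[[[0,0,0,0.003,-0.12,0,0.4],[0,0,0,0.006,-0.24,0,0.4],[0,0,0,0.009,-0.36,0,0.4],[0,0,0,0.012,-0.48,0,0.4],[0,0,0,0.016,-0.6,0,0.4]]])

```text
time_s: 5.15
eef_pos: [0.5189, 0.1811, 0.2019]
eef_rot: [-0.002, 0.996, 0.013, 0.086]
wrist_force: [0.1, 0.2, -3.5]
opening: 0.599
grasp_force: 64.7
```

Emit:
carry_out(plan=[[[0,0,0,0.003,-0.12,0,0.4],[0,0,0,0.006,-0.24,0,0.4],[0,0,0,0.009,-0.36,0,0.4],[0,0,0,0.012,-0.48,0,0.4],[0,0,0,0.016,-0.6,0,0.4]]])

```text
time_s: 5.57
eef_pos: [0.5177, 0.1815, 0.2018]
eef_rot: [-0.007, 0.927, 0.012, 0.376]
wrist_force: [0.5, -2.6, -4.5]
opening: 0.597
grasp_force: 64.8
```

Emit:
carry_out(plan=[[[0,0,0,0.003,-0.1,0,0.4],[0,0,0,0.006,-0.2,0,0.4],[0,0,0,0.009,-0.3,0,0.4],[0,0,0,0.01,-0.371,0,0.4],[0,0,0,0.01,-0.371,0,0.4]]])

```text
time_s: 5.98
eef_pos: [0.4911, 0.215, 0.2148]
eef_rot: [-0.008, 0.899, -0.041, 0.436]
wrist_force: [0.6, -0.2, -5.3]
opening: 0.598
grasp_force: 65.2
```

Run:
```python
from h import *
from scipy.spatial.transform import Rotation as R
o=get_obs();q=o['eef_rot'];M=R.from_quat(np.r_[q[1:],q[0]]).as_matrix()
print(o['time_s'],o['eef_pos'],o['q'].round(2),M.round(3),o['wrist_force'])
s=snap('side','s2');t=snap('top','t2')
c=np.hstack([cv2.resize(s['pixels'][120:270,180:320,::-1],(392,420)),cv2.resize(t['pixels'][180:290,180:290,::-1],(408,420))])
cv2.imwrite('pics/s2c.png',c)
```

```text
5.9833 [0.49108581 0.21504769 0.2147921 ] [ 0.38 -0.23  2.32 -1.03  0.37  2.9 ] [[ 0.616 -0.067  0.785]
 [-0.081 -0.996 -0.022]
 [ 0.783 -0.05  -0.619]] [ 0.5961274  -0.24312961 -5.2834018 ]
```

View pics/s2c.png

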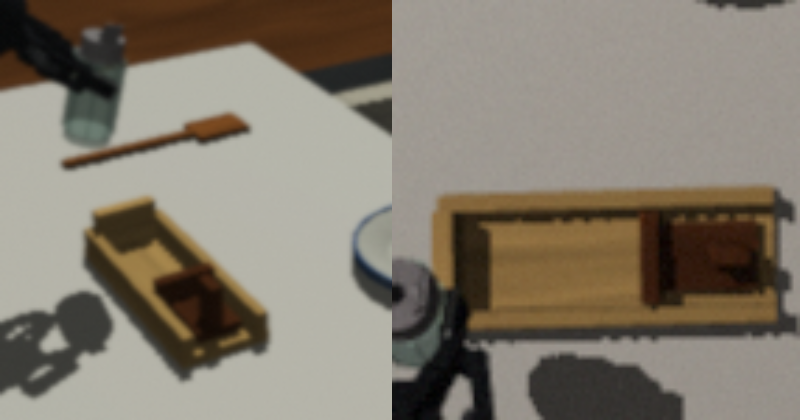

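The side crop shows the dispenser held tilted, roughly half upright. The last tilt ran into joint limits: q4 is near −1.1 and q5 near 0. I'll back off that tilt and approach with the tool pointing left of radial (heading 46°), which suits q4's range and still lines up the octagon's flats.

Emit:
carry_out(plan=[[[0,0,0,-0.003,0.1,0,0.4],[0,0,0,-0.006,0.2,0,0.4],[0,0,0,-0.009,0.3,0,0.4],[0,0,0,-0.01,0.371,0,0.4],[0,0,0,-0.01,0.371,0,0.4]]])

```text
time_s: 6.5
eef_pos: [0.493, 0.2184, 0.2175]
eef_rot: [0.001, 0.964, -0.035, 0.262]
wrist_force: [1.5, -0.0, -3.4]
opening: 0.598
grasp_force: 65.1
```

```bash
cat > ori.py <<'E'
from h import *
from scipy.spatial.transform import Rotation as R
def ori(show=True):
    o=get_obs();q=o['eef_rot'];r=R.from_quat(np.r_[q[1:],q[0]])
    if show: print(o['time_s'],o['eef_pos'].round(4),o['q'].round(2),o['wrist_force'].round(1));print(r.as_matrix().round(3))
    return r
def tgt(phi,dec): # tool heading phi, declination dec (deg); tool y heading phi-90
    p,d=np.radians([phi,dec]);z=np.array([np.cos(p)*np.cos(d),np.sin(p)*np.cos(d),-np.sin(d)])
    y=np.array([np.sin(p),-np.cos(p),0]);return R.from_matrix(np.c_[np.cross(y,z),y,z])
E
python3 - <<'E'
from ori import *
r=ori()
a,b=tgt(46.5,55),tgt(46.5,25)
print((a*r.inv()).as_rotvec(),(b*a.inv()).as_rotvec())
E
```

```text
6.5 [0.493  0.2184 0.2175] [ 0.3  -0.17  2.08 -0.25  0.74  2.08] [ 1.5 -0.  -3.4]
[[ 0.86  -0.068  0.505]
 [-0.068 -0.998 -0.02 ]
 [ 0.505 -0.017 -0.863]]
[ 0.01438505 -0.08460548  0.87890453] [ 3.79805133e-01 -3.60421613e-01  1.40375928e-17]
```

Emit:
carry_out(plan=[[[0,0,0,0,-0.01,0.09,0.4],[0,0,0,0,-0.02,0.18,0.4],[0,0,0,0,-0.03,0.27,0.4],[0,0,0,0.01,-0.03,0.36,0.4],[0,0,0,0.01,-0.04,0.44,0.4]]])

```text
time_s: 6.92
eef_pos: [0.4913, 0.2168, 0.2149]
eef_rot: [-0.058, 0.945, 0.167, 0.275]
wrist_force: [0.8, -0.2, -4.6]
opening: 0.591
grasp_force: 65.2
```

Emit:
carry_out(plan=[[[0,0,0,0,-0.01,0.09,0.4],[0,0,0,0,-0.02,0.18,0.4],[0,0,0,0,-0.03,0.27,0.4],[0,0,0,0.01,-0.03,0.36,0.4],[0,0,0,0.01,-0.04,0.44,0.4]]])

```text
time_s: 7.33
eef_pos: [0.4918, 0.2164, 0.2153]
eef_rot: [-0.118, 0.879, 0.369, 0.276]
wrist_force: [0.1, -0.5, -3.0]
opening: 0.601
grasp_force: 65.2
```

Run:
```python
from ori import *
r=ori()
print((tgt(46.5,25)*r.inv()).as_rotvec())
```

```text
7.3333 [0.4918 0.2164 0.2153] [-0.09 -0.22  2.15  0.61  0.89  0.37] [ 0.1 -0.5 -3. ]
[[ 0.575  0.714  0.399]
 [ 0.584 -0.7    0.411]
 [ 0.573 -0.003 -0.82 ]]
[ 0.37554931 -0.36600502  0.01466389]
```

Emit:
carry_out(plan=[[[0.005,-0.004,0,0.075,-0.073,0.003,0.4],[0.01,-0.008,0,0.15,-0.146,0.006,0.4],[0.015,-0.012,0,0.225,-0.22,0.009,0.4],[0.02,-0.016,0,0.3,-0.293,0.012,0.4],[0.025,-0.02,0,0.375,-0.366,0.015,0.4]]])

```text
time_s: 7.75
eef_pos: [0.516, 0.1973, 0.2154]
eef_rot: [-0.207, 0.782, 0.335, 0.484]
wrist_force: [-0.2, 1.2, -5.8]
opening: 0.598
grasp_force: 65.3
```

Emit:
carry_out(plan=[[[0,0,0,0,0,0,0.4],[0,0,0,0,0,0,0.4],[0,0,0,0,0,0,0.4],[0,0,0,0,0,0,0.4],[0,0,0,0,0,0,0.4]]])

```text
time_s: 8.17
eef_pos: [0.5157, 0.1991, 0.2154]
eef_rot: [-0.209, 0.783, 0.335, 0.48]
wrist_force: [-0.6, -0.3, -4.2]
opening: 0.598
grasp_force: 65.4
```

Run:
```python
from ori import *
r=ori()
print((tgt(46.5,25)*r.inv()).as_rotvec())
s=snap('side','s3');t=snap('top','t3')
c=np.hstack([cv2.resize(s['pixels'][120:270,180:320,::-1],(392,420)),cv2.resize(t['pixels'][180:290,180:290,::-1],(408,420))])
cv2.imwrite('pics/s3c.png',c)
```

```text
8.1667 [0.5157 0.1991 0.2154] [-0.4  -0.11  2.36  1.39  1.02 -0.54] [-0.6 -0.3 -4.2]
[[ 0.313  0.726  0.612]
 [ 0.325 -0.688  0.649]
 [ 0.892 -0.005 -0.451]]
[ 0.0197736  -0.02522952 -0.00086636]
```

View pics/s3c.png

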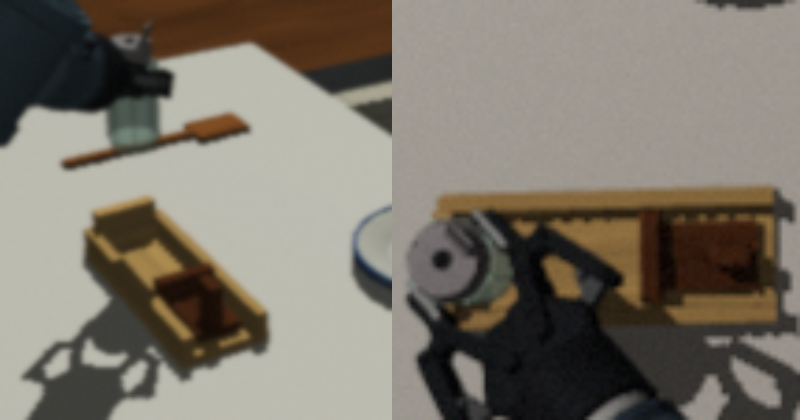

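The dispenser hangs upright over the bay: cap at crop (442,262), flap at (465,230) towards +x/−y. I check tilt and position numerically from the depth.

```bash
cat > cap.py <<'E'
from ori import *
def cloud(c):
    Z=c['z_map'];u,v=np.meshgrid(np.arange(Z.shape[1]),np.arange(Z.shape[0]))
    d=np.stack([u,v,np.ones_like(u)],-1)@np.linalg.inv(c['camera_matrix']).T*[1,-1,-1]
    T=c['cam_to_world'];return (T[:3,3]+(d*Z[...,None])@T[:3,:3].T)
E
python3 - <<'E'
from cap import *
P=cloud(load('t3'));p=P[225:275,175:225].reshape(-1,3)
p=p[(p[:,2]>.2)&(p[:,2]<.4)]
hist,e=np.histogram(p[:,2],np.arange(.2,.32,.005));print(list(zip(e.round(3),hist)))
zc=e[hist.argmax()]+.0025
t=p[abs(p[:,2]-zc)<.006]
(c,R0)=cv2.minEnclosingCircle((t[:,:2]*1000).astype(np.float32));print('cap',c,R0,t[:,2].mean(),t[:,:2].mean(0))
A=np.c_[t[:,:2],np.ones(len(t))];print('slope',np.linalg.lstsq(A,t[:,2],rcond=None)[0])
r=ori(0);tcp=get_obs()['eef_pos']
# predicted: TCP in dispenser frame: z .0646, ahead .014 along tool heading
d=r.as_matrix();zt=d[:,2];xt=d[:,0]
t25=np.radians(25);up=xt*np.cos(t25)-zt*np.sin(t25);ah=zt*np.cos(t25)+xt*np.sin(t25)
print('up',up,'ahead',ah);base=tcp-ah*.014-up*.0646;print('pred base',base,'cap',base+up*.116)
E
```

```text
[(np.float64(0.2), np.int64(0)), (np.float64(0.205), np.int64(8)), (np.float64(0.21), np.int64(5)), (np.float64(0.215), np.int64(7)), (np.float64(0.22), np.int64(11)), (np.float64(0.225), np.int64(29)), (np.float64(0.23), np.int64(63)), (np.float64(0.235), np.int64(69)), (np.float64(0.24), np.int64(63)), (np.float64(0.245), np.int64(146)), (np.float64(0.25), np.int64(128)), (np.float64(0.255), np.int64(63)), (np.float64(0.26), np.int64(80)), (np.float64(0.265), np.int64(276)), (np.float64(0.27), np.int64(161)), (np.float64(0.275), np.int64(84)), (np.float64(0.28), np.int64(24)), (np.float64(0.285), np.int64(17)), (np.float64(0.29), np.int64(2)), (np.float64(0.295), np.int64(0)), (np.float64(0.3), np.int64(3)), (np.float64(0.305), np.int64(6)), (np.float64(0.31), np.int64(5))]
cap (491.6087646484375, 165.73890686035156) 50.7216682434082 0.2683788455586863 [0.4916023 0.1708078]
slope [0.01079524 0.00880322 0.26156822]
up [0.02537953 0.01915884 0.99949428] ahead [ 0.68730113  0.72569521 -0.03136272]
pred base [0.50421155 0.18781283 0.15106095] cap [0.50715558 0.19003525 0.26700229]
```

Run:
```python
from cap import *
P=cloud(load('t3'));p=P[220:280,170:230].reshape(-1,3)
t=p[(abs(p[:,2]-.267)<.008)&(np.hypot(p[:,0]-.507,p[:,1]-.19)<.03)]
(c,R0)=cv2.minEnclosingCircle((t[:,:2]*1000).astype(np.float32));print(len(t),c,R0,t[:,2].mean(),t[:,:2].mean(0))
A=np.c_[t[:,:2]-t[:,:2].mean(0),np.ones(len(t))];print('slope',np.linalg.lstsq(A,t[:,2],rcond=None)[0])
```

```text
278 (508.7808532714844, 189.4990234375) 21.887571334838867 0.2690582433167932 [0.50749018 0.18952138]
slope [-0.02606453  0.00782654  0.26905824]
```

Emit:
carry_out(plan=[[[0,-0.001,-0.025,0.005,-0.005,0,0.4],[0,-0.002,-0.05,0.01,-0.01,0,0.4],[0,-0.003,-0.075,0.015,-0.015,0,0.4],[0,-0.003,-0.1,0.02,-0.02,0,0.4],[0,-0.003,-0.12,0.02,-0.025,0,0.4]]])

```text
time_s: 8.68
eef_pos: [0.5156, 0.1956, 0.093]
eef_rot: [-0.213, 0.775, 0.332, 0.493]
wrist_force: [0.0, -0.7, -4.3]
opening: 0.6
grasp_force: 65.3
```

Run:
```python
from cap import *
r=ori();print((tgt(46.5,25)*r.inv()).as_rotvec())
P=cloud(snap('top','t4'));p=P[220:280,170:240].reshape(-1,3)
t=p[(abs(p[:,2]-.149)<.01)&(np.hypot(p[:,0]-.507,p[:,1]-.187)<.028)]
(c,R0)=cv2.minEnclosingCircle((t[:,:2]*1000).astype(np.float32));print(len(t),c,R0,t[:,2].mean())
```

```text
8.6833 [0.5156 0.1956 0.093 ] [-0.43  0.33  2.35  1.66  1.03 -1.06] [ 0.  -0.7 -4.3]
[[ 0.293  0.725  0.623]
 [ 0.306 -0.689  0.657]
 [ 0.906 -0.002 -0.423]]
[-0.00095885 -0.001819    0.00058155]
227 (507.3960266113281, 184.85205078125) 21.70766258239746 0.14664352040243087
```

Centred over the bay to within 1 mm. I lower gently.

Emit:
carry_out(plan=[[[0,0,-0.004,0,0,0,0.4],[0,0,-0.008,0,0,0,0.4],[0,0,-0.01,0,0,0,0.4],[0,0,-0.012,0,0,0,0.4],[0,0,-0.012,0,0,0,0.4]]])

```text
time_s: 9.15
eef_pos: [0.516, 0.1955, 0.0834]
eef_rot: [-0.212, 0.775, 0.332, 0.494]
wrist_force: [-0.1, -0.2, -5.3]
opening: 0.596
grasp_force: 65.3
```

Emit:
carry_out(plan=[[[0,0,-0.0005,0,0,0,0.4],[0,0,-0.001,0,0,0,0.4],[0,0,-0.0015,0,0,0,0.4],[0,0,-0.002,0,0,0,0.4],[0,0,-0.0025,0,0,0,0.4]]])

```text
time_s: 9.57
eef_pos: [0.5154, 0.1956, 0.0799]
eef_rot: [-0.213, 0.775, 0.332, 0.493]
wrist_force: [-0.1, -0.6, -3.3]
opening: 0.598
grasp_force: 65.3
```

Emit:
carry_out(plan=[[[0,0,-0.0004,0,0,0,0.4],[0,0,-0.0008,0,0,0,0.4],[0,0,-0.0012,0,0,0,0.4],[0,0,-0.0016,0,0,0,0.4],[0,0,-0.002,0,0,0,0.4]]])

```text
time_s: 9.98
eef_pos: [0.5153, 0.1956, 0.0777]
eef_rot: [-0.213, 0.775, 0.332, 0.493]
wrist_force: [-0.0, 0.2, -5.3]
opening: 0.597
grasp_force: 65.3
```

Emit:
carry_out(plan=[[[0,0,-0.0003,0,0,0,0.4],[0,0,-0.0006,0,0,0,0.4],[0,0,-0.0009,0,0,0,0.4],[0,0,-0.0012,0,0,0,0.4],[0,0,-0.0015,0,0,0,0.4]]])

```text
time_s: 10.4
eef_pos: [0.5153, 0.1957, 0.0763]
eef_rot: [-0.213, 0.775, 0.332, 0.493]
wrist_force: [0.1, -0.4, -4.1]
opening: 0.597
grasp_force: 65.3
```

Emit:
carry_out(plan=[[[0,0,-0.0003,0,0,0,0.4],[0,0,-0.0006,0,0,0,0.4],[0,0,-0.0009,0,0,0,0.4],[0,0,-0.0012,0,0,0,0.4],[0,0,-0.0015,0,0,0,0.4]]])

```text
time_s: 10.82
eef_pos: [0.5156, 0.1959, 0.0759]
eef_rot: [-0.214, 0.774, 0.332, 0.494]
wrist_force: [-6.1, -4.0, 9.8]
opening: 0.598
grasp_force: 66.8
```

Touchdown (~14 N). I ease off 0.7 mm and release.

Emit:
carry_out(plan=[[[0,0,0.0004,0,0,0,0.4],[0,0,0.0007,0,0,0,0.4],[0,0,0.0007,0,0,0,0.65],[0,0,0.0007,0,0,0,0.8],[0,0,0.0007,0,0,0,1]]])

```text
time_s: 11.23
eef_pos: [0.5156, 0.1955, 0.0756]
eef_rot: [-0.213, 0.775, 0.332, 0.494]
wrist_force: [-1.0, 0.5, -0.2]
opening: 0.907
grasp_force: 0.0
```

Emit:
carry_out(plan=[[[0,0,0,0,0,0,1],[0,0,0,0,0,0,1],[-0.006,-0.006,0.004,0,0,0,1],[-0.017,-0.017,0.011,0,0,0,1],[-0.031,-0.033,0.021,0,0,0,1]]])

```text
time_s: 11.65
eef_pos: [0.4835, 0.1633, 0.0963]
eef_rot: [-0.214, 0.775, 0.333, 0.493]
wrist_force: [0.0, -0.7, 0.0]
opening: 1.005
grasp_force: 0.0
```

Emit:
carry_out(plan=[[[-0.02,-0.021,0.013,0,0,0,1],[-0.04,-0.042,0.026,0,0,0,1],[-0.06,-0.063,0.05,0,0,0,1],[-0.06,-0.08,0.08,0,0,0,1],[-0.06,-0.09,0.12,0,0,0,1]]])

```text
time_s: 12.07
eef_pos: [0.4234, 0.071, 0.2163]
eef_rot: [-0.214, 0.777, 0.329, 0.493]
wrist_force: [1.6, -1.6, 1.5]
opening: 0.998
grasp_force: 0.0
```

Run:
```python
from cap import *
r=ori();print('to down, tool y -x.. options:')
for hd in (0,90,180,-90):
    y=np.array([np.cos(np.radians(hd)),np.sin(np.radians(hd)),0]);z=np.array([0,0,-1.])
    print(hd,(R.from_matrix(np.c_[np.cross(y,z),y,z])*r.inv()).as_rotvec())
c=snap('top','t5');P=cloud(c);p=P[220:280,170:240].reshape(-1,3)
t=p[(abs(p[:,2]-.128)<.01)&(np.hypot(p[:,0]-.507,p[:,1]-.186)<.03)]
(cc,R0)=cv2.minEnclosingCircle((t[:,:2]*1000).astype(np.float32));print(len(t),cc,R0,t[:,2].mean())
f=p[(p[:,2]>.136)&(p[:,2]<.17)&(np.hypot(p[:,0]-.507,p[:,1]-.186)<.045)];print('flap',f.round(3))
s=snap('side','s5')
o=np.hstack([cv2.resize(s['pixels'][150:270,180:300,::-1],(400,400)),cv2.resize(c['pixels'][190:290,170:270,::-1],(400,400))]);cv2.imwrite('pics/s5c.png',o)
```

```text
12.0667 [0.4234 0.071  0.2163] [-1.02 -0.27  2.5   1.07  1.49 -0.69] [ 1.6 -1.6  1.5]
[[ 0.298  0.722  0.625]
 [ 0.301 -0.692  0.656]
 [ 0.906 -0.008 -0.423]]
to down, tool y -x.. options:
0 [-1.0783016  0.425858   0.683859 ]
90 [-1.28891665 -0.55907991  2.03288775]
180 [ 0.51919126  1.31462778 -2.05857427]
-90 [-0.46222116  1.0656161  -0.7117421 ]
226 (505.8591003417969, 185.5183868408203) 22.2816162109375 0.12886593360807075
flap [[0.529 0.178 0.146]
 [0.526 0.177 0.151]
 [0.526 0.176 0.146]
 [0.524 0.179 0.141]
 [0.524 0.175 0.148]
 [0.524 0.173 0.148]
 [0.521 0.176 0.143]
 [0.521 0.172 0.15 ]
 [0.521 0.17  0.148]
 [0.519 0.174 0.142]
 [0.519 0.17  0.15 ]
 [0.519 0.167 0.153]
 [0.516 0.172 0.137]
 [0.516 0.167 0.152]
 [0.516 0.165 0.149]
 [0.514 0.172 0.137]
 [0.514 0.169 0.142]
 [0.514 0.166 0.145]]
```

View pics/s5c.png

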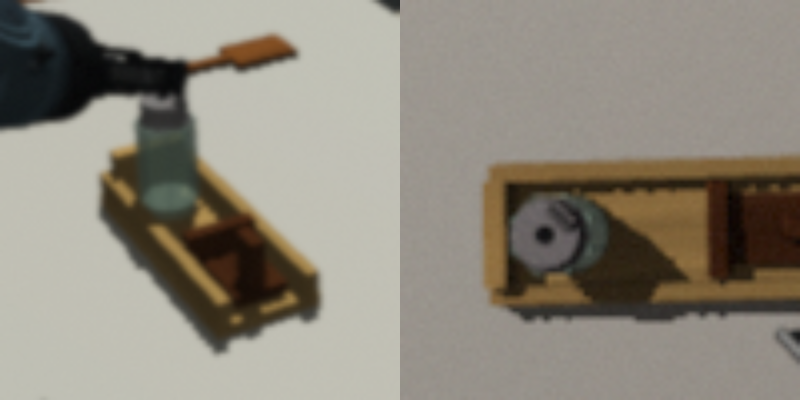

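The dispenser stands upright in the bay at crop (545,235), let go. The flap is open at (565,212) and the keeper is still back. Next the tool goes to pointing down with shut fingers behind the fin.

Emit:
carry_out(plan=[[[0.006,-0.007,0,-0.072,0.028,0.046,0.5],[0.012,-0.014,0,-0.144,0.057,0.091,0],[0.018,-0.02,0,-0.216,0.085,0.137,0],[0.024,-0.027,0,-0.287,0.114,0.182,0],[0.029,-0.034,0,-0.359,0.142,0.228,0]]])

```text
time_s: 12.58
eef_pos: [0.4538, 0.0384, 0.2165]
eef_rot: [-0.148, 0.791, 0.486, 0.342]
wrist_force: [-1.2, -0.0, -0.2]
opening: 0.299
grasp_force: 0.0
```

Emit:
carry_out(plan=[[[0.006,-0.007,0,-0.072,0.028,0.046,0],[0.012,-0.014,0,-0.144,0.057,0.091,0],[0.018,-0.02,0,-0.216,0.085,0.137,0],[0.024,-0.027,0,-0.287,0.114,0.182,0],[0.029,-0.034,0,-0.359,0.142,0.228,0]]])

```text
time_s: 13.0
eef_pos: [0.4828, 0.0047, 0.2161]
eef_rot: [-0.077, 0.766, 0.613, 0.174]
wrist_force: [0.5, -0.7, -0.4]
opening: 0.001
grasp_force: 0.0
```

Emit:
carry_out(plan=[[[0.006,-0.007,0,-0.072,0.028,0.046,0],[0.012,-0.014,0,-0.144,0.057,0.091,0],[0.018,-0.02,0,-0.216,0.085,0.137,0],[0.024,-0.027,0,-0.287,0.114,0.182,0],[0.03,-0.034,0,-0.36,0.142,0.228,0]]])

```text
time_s: 13.42
eef_pos: [0.5127, -0.0292, 0.2159]
eef_rot: [-0.001, 0.704, 0.711, -0.002]
wrist_force: [0.2, -0.6, 0.2]
opening: -0.001
grasp_force: 0.0
```

Run:
```python
from ori import *
r=ori()
M=np.c_[[0,1.,0],[1.,0,0],[0,0,-1.]]
print((R.from_matrix(M)*r.inv()).as_rotvec(), get_obs()['opening'])
```

```text
13.4167 [ 0.5127 -0.0292  0.2159] [-0.29  0.06  1.77 -0.    1.31 -0.3 ] [ 0.2 -0.6  0.2]
[[-0.01   1.    -0.005]
 [ 1.     0.01  -0.001]
 [-0.001 -0.005 -1.   ]]
[ 0.00144385 -0.00473413 -0.00963953] -0.000889071673612955
```

Emit:
carry_out(plan=[[[0,0,-0.036,0,0,0,0],[0,0,-0.072,0,0,0,0],[0,0,-0.108,0,0,0,0],[0,0,-0.144,0,0,0,0],[0,0,-0.169,0,0,0,0]]])

```text
time_s: 13.83
eef_pos: [0.5098, -0.0281, 0.0434]
eef_rot: [-0.004, 0.704, 0.71, -0.002]
wrist_force: [-0.5, 0.6, 0.1]
opening: 0.001
grasp_force: 0.0
```

Emit:
carry_out(plan=[[[0,0.006,0,0,0,0,0],[0,0.012,0,0,0,0,0],[0,0.017,0,0,0,0,0],[0,0.021,0,0,0,0,0],[0,0.025,0,0,0,0,0]]])

```text
time_s: 14.25
eef_pos: [0.5139, -0.004, 0.0496]
eef_rot: [0.0, 0.705, 0.71, 0.001]
wrist_force: [-0.3, 0.3, -0.9]
opening: -0.003
grasp_force: 0.0
```

Emit:
carry_out(plan=[[[0,0.005,0,0,0,0,0],[0,0.011,0,0,0,0,0],[-0.001,0.017,0,0,0,0,0],[-0.001,0.023,0,0,0,0,0],[-0.001,0.029,0,0,0,0,0]]])

```text
time_s: 14.67
eef_pos: [0.5114, 0.0252, 0.0478]
eef_rot: [-0.001, 0.705, 0.709, -0.0]
wrist_force: [0.5, -1.7, 1.1]
opening: -0.004
grasp_force: 0.7
```

Emit:
carry_out(plan=[[[0,0.006,0,0,0,0,0],[0,0.012,0,0,0,0,0],[-0.001,0.018,0,0,0,0,0],[-0.001,0.023,0,0,0,0,0],[-0.001,0.027,0,0,0,0,0]]])

```text
time_s: 15.08
eef_pos: [0.51, 0.0523, 0.0474]
eef_rot: [-0.002, 0.705, 0.709, -0.001]
wrist_force: [-0.0, -1.4, 1.1]
opening: 0.002
grasp_force: 0.7
```

Emit:
carry_out(plan=[[[0,0.003,0,0,0,0,0],[0,0.006,0,0,0,0,0],[0,0.009,0,0,0,0,0],[0,0.011,0,0,0,0,0],[0,0.013,0,0,0,0,0]]])

```text
time_s: 15.5
eef_pos: [0.51, 0.0648, 0.0473]
eef_rot: [-0.002, 0.705, 0.709, -0.001]
wrist_force: [-0.9, -0.5, -0.8]
opening: -0.002
grasp_force: 0.6
```

Emit:
carry_out(plan=[[[0,0.0015,0,0,0,0,0],[0,0.003,0,0,0,0,0],[0,0.0045,0,0,0,0,0],[0,0.006,0,0,0,0,0],[0,0.0075,0,0,0,0,0]]])

```text
time_s: 15.92
eef_pos: [0.5101, 0.0719, 0.0474]
eef_rot: [-0.002, 0.705, 0.709, -0.001]
wrist_force: [-2.4, -4.1, -0.8]
opening: 0.001
grasp_force: 2.0
```

```bash
cat > look.py <<'E'
from cap import *
import sys
c=snap('top',sys.argv[1]);P=cloud(c);p=P[210:285,170:300].reshape(-1,3)
t=p[(abs(p[:,2]-.128)<.008)&(np.hypot(p[:,0]-.507,p[:,1]-.19)<.035)]
(cc,R0)=cv2.minEnclosingCircle((t[:,:2]*1000).astype(np.float32));print('cap',len(t),np.round(cc,1),R0,t[:,2].mean())
A=np.c_[t[:,:2]-t[:,:2].mean(0),np.ones(len(t))];print('slope',np.linalg.lstsq(A,t[:,2],rcond=None)[0].round(3))
f=p[(p[:,2]>.133)&(p[:,2]<.17)&(np.hypot(p[:,0]-.507,p[:,1]-.19)<.045)];print('flap',len(f),f.mean(0) if len(f) else '')
k=p[(abs(p[:,2]-.048)<.004)&(p[:,0]>.47)&(p[:,0]<.545)&(p[:,1]<.205)];print('keeper front y',np.sort(k[:,1])[-8:].round(4))
o=get_obs();print(o['time_s'],o['eef_pos'],o['wrist_force'].round(1))
E
python3 look.py t6
```

```text
cap 150 [507.  190.7] 21.42110252380371 0.12917460289077284
slope [-0.02  -0.     0.129]
flap 14 [0.51650472 0.18882599 0.13894223]
keeper front y []
15.9667 [0.51005837 0.07222596 0.0474008 ] [-2.  -4.2 -1.1]
```

Emit:
carry_out(plan=[[[0,0.001,0,0,0,0,0],[0,0.002,0,0,0,0,0],[0,0.003,0,0,0,0,0],[0,0.004,0,0,0,0,0],[0,0.005,0,0,0,0,0]]])

```text
time_s: 16.38
eef_pos: [0.51, 0.0772, 0.0474]
eef_rot: [-0.002, 0.705, 0.709, -0.001]
wrist_force: [-3.7, -4.7, 0.0]
opening: -0.001
grasp_force: 1.9
```

Emit:
carry_out(plan=[[[0,0.0005,0,0,0,0,0],[0,0.001,0,0,0,0,0],[0,0.0015,0,0,0,0,0],[0,0.002,0,0,0,0,0],[0,0.0025,0,0,0,0,0]]])

```text
time_s: 16.8
eef_pos: [0.5102, 0.0797, 0.0475]
eef_rot: [-0.002, 0.705, 0.709, -0.0]
wrist_force: [-2.6, -3.8, -1.0]
opening: -0.002
grasp_force: 1.9
```

```bash
python3 look.py t7
```

```text
cap 137 [506.  200.1] 20.778121948242188 0.12883364874123307
slope [ 0.044 -0.033  0.129]
flap 12 [0.5190742  0.19492898 0.13986116]
keeper front y []
16.85 [0.51029035 0.07975592 0.04749096] [-2.  -2.8 -1.1]
```

Emit:
carry_out(plan=[[[0,0.0004,0,0,0,0,0],[0,0.0008,0,0,0,0,0],[0,0.0012,0,0,0,0,0],[0,0.0016,0,0,0,0,0],[0,0.002,0,0,0,0,0]]])

```text
time_s: 17.27
eef_pos: [0.5103, 0.081, 0.0475]
eef_rot: [-0.001, 0.705, 0.709, -0.001]
wrist_force: [-3.8, -8.3, -0.1]
opening: 0.001
grasp_force: 4.5
```

Emit:
carry_out(plan=[[[0,0.0003,0,0,0,0,0],[0,0.0006,0,0,0,0,0],[0,0.0009,0,0,0,0,0],[0,0.0012,0,0,0,0,0],[0,0.0015,0,0,0,0,0]]])

```text
time_s: 17.68
eef_pos: [0.5104, 0.081, 0.0476]
eef_rot: [-0.0, 0.705, 0.71, -0.002]
wrist_force: [-3.2, -16.0, 0.6]
opening: -0.002
grasp_force: 7.7
```

Snug: the force rises with no further travel. I back off, rise, yaw 46° and go to the outer side of the flap.

Emit:
carry_out(plan=[[[0,-0.012,0,0,0,0,0],[0,-0.025,0,0,0,0,0],[0,-0.025,0.035,0,0,0,0],[0,-0.025,0.075,0,0,0,0],[0,-0.025,0.115,0,0,0,0]]])

```text
time_s: 18.1
eef_pos: [0.5103, 0.0583, 0.1636]
eef_rot: [-0.002, 0.705, 0.709, 0.0]
wrist_force: [2.0, -0.4, 0.4]
opening: -0.002
grasp_force: 0.0
```

Emit:
carry_out(plan=[[[0.01,0,0.03,0,0,0.1,0],[0.02,0.01,0.04,0,0,0.2,0],[0.03,0.03,0.04,0,0,0.3,0],[0.035,0.05,0.04,0,0,0.4,0],[0.035,0.07,0.04,0,0,0.5,0]]])

```text
time_s: 18.52
eef_pos: [0.5475, 0.1292, 0.2039]
eef_rot: [0.0, 0.506, 0.863, 0.001]
wrist_force: [-0.4, 0.1, 0.2]
opening: 0.002
grasp_force: 0.0
```

Emit:
carry_out(plan=[[[0,0.01,0,0,0,0.1,0],[0,0.02,0,0,0,0.2,0],[0,0.03,0,0,0,0.3,0],[0,0.035,0,0,0,0.31,0],[0,0.035,0,0,0,0.31,0]]])

```text
time_s: 18.93
eef_pos: [0.5458, 0.1644, 0.203]
eef_rot: [-0.001, 0.369, 0.929, -0.0]
wrist_force: [-0.2, -0.3, -0.0]
opening: -0.002
grasp_force: 0.0
```

Run:
```python
from cap import *
ori();c=snap('wrist','w8');t=snap('top','t8');b=snap('side','s8')
P=cloud(t);p=P[210:285,170:300].reshape(-1,3)
k=p[(abs(p[:,2]-.048)<.004)&(p[:,0]>.48)&(p[:,0]<.535)&(p[:,1]>.1)&(p[:,1]<.205)];print(len(k),np.percentile(k[:,1],[2,50,98]) if len(k) else 0)
f=p[(p[:,2]>.068)&(p[:,2]<.075)&(p[:,1]<.15)];print('fin',f.mean(0) if len(f) else 0)
o=np.hstack([cv2.resize(c['pixels'][:,:,::-1],(400,300)),cv2.resize(b['pixels'][150:255,170:310,::-1],(400,300))]);cv2.imwrite('pics/w8c.png',o)
```

```text
18.9333 [0.5458 0.1644 0.203 ] [ 0.08  0.2   1.65  0.    1.3  -0.73] [-0.2 -0.3 -0. ]
[[-0.728  0.686 -0.001]
 [ 0.686  0.728  0.   ]
 [ 0.001 -0.001 -1.   ]]
13 [0.15846844 0.16118217 0.16425889]
fin [0.50872492 0.10671399 0.07141718]
```

View pics/w8c.png

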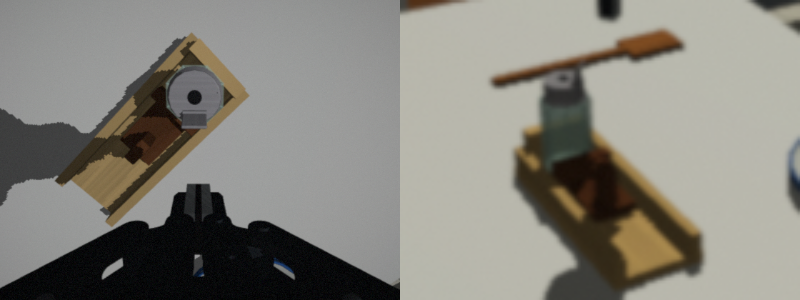

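The wrist view shows the flap at (194,118) straight ahead of the fingers (200,190) and the cap at (194,95). The fin moved 84 mm, so the keeper reads ≈0.092. I descend and sweep the flap over.

Emit:
carry_out(plan=[[[0,0,-0.02,0,0,0,0],[0,0,-0.04,0,0,0,0],[0,0,-0.055,0,0,0,0],[-0.003,0.003,-0.063,0,0,0,0],[-0.007,0.007,-0.064,0,0,0,0]]])

```text
time_s: 19.5
eef_pos: [0.5372, 0.1695, 0.1367]
eef_rot: [-0.003, 0.37, 0.929, -0.002]
wrist_force: [-0.0, 0.9, 1.0]
opening: 0.0
grasp_force: 0.0
```

Emit:
carry_out(plan=[[[-0.002,0.002,0,0,0,0,0],[-0.004,0.004,0,0,0,0,0],[-0.006,0.006,0,0,0,0,0],[-0.008,0.008,0,0,0,0,0],[-0.01,0.009,0,0,0,0,0]]])

```text
time_s: 19.92
eef_pos: [0.5287, 0.1796, 0.1395]
eef_rot: [-0.0, 0.368, 0.93, -0.001]
wrist_force: [0.7, -0.9, 0.4]
opening: 0.002
grasp_force: 0.1
```

Emit:
carry_out(plan=[[[-0.001,0.001,0,0,0,0,0],[-0.002,0.002,0,0,0,0,0],[-0.003,0.003,0,0,0,0,0],[-0.004,0.004,0,0,0,0,0],[-0.005,0.005,0,0,0,0,0]]])

```text
time_s: 20.33
eef_pos: [0.5233, 0.1842, 0.1385]
eef_rot: [-0.001, 0.368, 0.93, -0.001]
wrist_force: [0.1, 0.5, 0.1]
opening: 0.004
grasp_force: 0.2
```

Emit:
carry_out(plan=[[[-0.002,0.002,0,0,0,0,0],[-0.004,0.004,0,0,0,0,0],[-0.006,0.006,0,0,0,0,0],[-0.008,0.008,0,0,0,0,0],[-0.01,0.009,0,0,0,0,0]]])

```text
time_s: 20.75
eef_pos: [0.513, 0.1935, 0.1385]
eef_rot: [-0.001, 0.368, 0.93, -0.001]
wrist_force: [-0.3, -0.2, 0.1]
opening: -0.002
grasp_force: 0.1
```

Emit:
carry_out(plan=[[[-0.002,0.002,0,0,0,0,0],[-0.004,0.004,0,0,0,0,0],[-0.006,0.005,0,0,0,0,0],[-0.008,0.007,0,0,0,0,0],[-0.009,0.008,0,0,0,0,0]]])

```text
time_s: 21.17
eef_pos: [0.504, 0.2014, 0.1385]
eef_rot: [-0.001, 0.368, 0.93, -0.001]
wrist_force: [-0.4, -0.2, 0.3]
opening: 0.002
grasp_force: 0.0
```

Emit:
carry_out(plan=[[[0,0,-0.001,0,0,0,0],[0,0,-0.002,0,0,0,0],[0,0,-0.003,0,0,0,0],[0,0,-0.004,0,0,0,0],[0,0,-0.005,0,0,0,0]]])

```text
time_s: 21.58
eef_pos: [0.5043, 0.2011, 0.1333]
eef_rot: [-0.001, 0.368, 0.93, -0.001]
wrist_force: [-0.0, -1.2, -0.3]
opening: -0.001
grasp_force: 0.1
```

Press gently until the force rises.

Emit:
carry_out(plan=[[[0,0,-0.0005,0,0,0,0],[0,0,-0.001,0,0,0,0],[0,0,-0.0015,0,0,0,0],[0,0,-0.002,0,0,0,0],[0,0,-0.0025,0,0,0,0]]])

```text
time_s: 22.0
eef_pos: [0.5045, 0.2011, 0.1314]
eef_rot: [-0.001, 0.368, 0.93, -0.001]
wrist_force: [-1.7, -0.9, 6.1]
opening: -0.003
grasp_force: 3.1
```

Emit:
carry_out(plan=[[[0,0,-0.0004,0,0,0,0],[0,0,-0.0008,0,0,0,0],[0,0,-0.0008,0,0,0,0],[0,0,0.005,0,0,0,0],[0,0,0.03,0,0,0,0]]])

```text
time_s: 22.42
eef_pos: [0.5015, 0.2006, 0.1577]
eef_rot: [-0.004, 0.368, 0.93, -0.003]
wrist_force: [-0.1, 0.2, -0.5]
opening: 0.0
grasp_force: 0.0
```

Emit:
carry_out(plan=[[[0,-0.01,0.03,0,0,0,0],[0,-0.04,0.06,0,0,0,0],[0,-0.07,0.08,0,0,0,0],[0,-0.1,0.09,0,0,0,0],[0,-0.14,0.09,0,0,0,0]]])

```text
time_s: 22.83
eef_pos: [0.5059, 0.0609, 0.2548]
eef_rot: [0.002, 0.367, 0.93, 0.0]
wrist_force: [1.2, -0.4, 0.5]
opening: 0.002
grasp_force: 0.0
```

```bash
python3 look.py t9
python3 - <<'E'
from h import *
a=load('t9');b=snap('side','s9')
o=np.hstack([cv2.resize(b['pixels'][150:255,170:310,::-1],(400,300)),cv2.resize(a['pixels'][210:285,175:275,::-1],(400,300))]);cv2.imwrite('pics/s9c.png',o)
E
```

```text
cap 0 [0. 0.] 0.0 nan
slope [0. 0. 0.]
flap 0 
keeper front y []
22.8833 [0.50557389 0.05353588 0.2531958 ] [ 2.5 -5.2 -0.2]look.py:5: RuntimeWarning: Mean of empty slice.
  (cc,R0)=cv2.minEnclosingCircle((t[:,:2]*1000).astype(np.float32));print('cap',len(t),np.round(cc,1),R0,t[:,2].mean())
  ret = ret.dtype.type(ret / rcount)
look.py:6: RuntimeWarning: Mean of empty slice.
  A=np.c_[t[:,:2]-t[:,:2].mean(0),np.ones(len(t))];print('slope',np.linalg.lstsq(A,t[:,2],rcond=None)[0].round(3))
  ret = um.true_divide(
```

View pics/s9c.png

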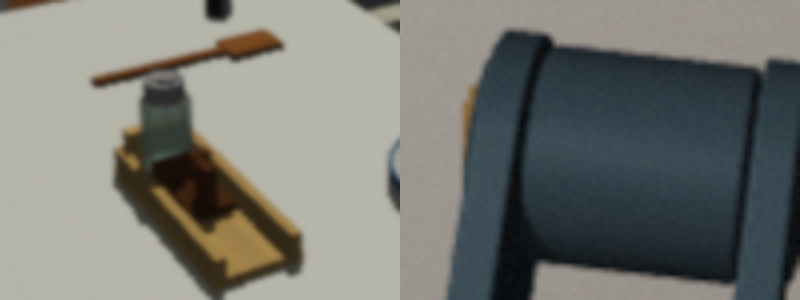

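The side view shows the dispenser upright and held by the keeper, with nothing standing up from the cap at (162,80). The arm hides the top view, so I move it aside for one depth check.

Emit:
carry_out(plan=[[[-0.02,-0.035,0,0,0,0,0],[-0.04,-0.07,0,0,0,0,0],[-0.06,-0.1,0,0,0,0,0],[-0.08,-0.13,0,0,0,0,0],[-0.08,-0.13,0,0,0,0,0]]])

```text
time_s: 23.35
eef_pos: [0.4219, -0.0723, 0.2507]
eef_rot: [-0.002, 0.371, 0.929, -0.002]
wrist_force: [-0.1, -0.3, 0.3]
opening: 0.001
grasp_force: 0.0
```

Emit:
carry_out(plan=[[[0,0,0,0,0,0,0],[0,0,0,0,0,0,0],[0,0,0,0,0,0,0],[0,0,0,0,0,0,0],[0,0,0,0,0,0,0]]])

```text
time_s: 23.77
eef_pos: [0.4247, -0.0678, 0.2509]
eef_rot: [-0.001, 0.367, 0.93, -0.001]
wrist_force: [-0.5, -0.4, -0.4]
opening: 0.003
grasp_force: 0.0
```

```bash
python3 look.py t10
python3 - <<'E'
from cap import *
P=cloud(load('t10'));p=P[210:285,170:300].reshape(-1,3)
f=p[(p[:,2]>.068)&(p[:,2]<.075)&(p[:,1]<.15)];print('fin',f.mean(0))
n=p[(p[:,2]>.1)&(np.hypot(p[:,0]-.507,p[:,1]-.199)<.05)];print('max z near',n[:,2].max())
E
```

```text
cap 233 [506.  198.8] 21.913545608520508 0.12975433060700362
slope [0.028 0.006 0.13 ]
flap 33 [0.50844947 0.19638544 0.1342694 ]
keeper front y [0.1729 0.173  0.173  0.1732 0.1733 0.1807 0.1833 0.1867]
23.8167 [ 0.42464301 -0.06794904  0.2508859 ] [0.3 0.5 0.8]
fin [0.50843836 0.10721053 0.07111362]
max z near 0.13826926039366394
```

Run:
```python
from cap import *
c=np.array([.506,.199]);w=np.array([-.725,.688]);l=np.array([.688,.725])
S=[]
for i in range(6):
    p=cloud(camera('top'))[210:285,170:300].reshape(-1,3);S.append(p[p[:,2]>.12])
p=np.vstack(S);q=p[:,:2]-c;a=q@w;b=q@l
for k in np.arange(-.022,.022,.004):
    m=(a>=k)&(a<k+.004);i=m&(abs(b)<.008);o=m&(abs(b)>.012)&(np.hypot(a,b)<.02)
    print(k.round(3),i.sum(),p[i,2].mean().round(4),o.sum(),p[o,2].mean().round(4))
```

```text
-0.022 70 0.1285 0 nan
-0.018 55 0.1294 0 nan
-0.014 60 0.1331 23 0.1289
-0.01 63 0.1322 46 0.1287
-0.006 60 0.1322 62 0.1293
-0.002 52 0.1327 63 0.1293
0.002 54 0.1325 50 0.1285
0.006 52 0.1321 48 0.1291
0.01 64 0.1295 29 0.1293
0.014 68 0.1285 1 0.1303
0.018 33 0.1284 0 nan<stdin>:9: RuntimeWarning: Mean of empty slice.
  ret = ret.dtype.type(ret / rcount)
```

The flap lies flat, 3 mm above the cap along its whole length, so the lid is shut.

```bash
python3 -c "
from bench import hand_in;print(hand_in())"
```

```text
the job is handed in; nothing more can be done
None
```

I've handed the job in: the dispenser stands upright in the caddy's bay, the keeper is snug against it at about 0.092 m, the lid is flat shut, and the arm is clear; the judge gave no verdict.

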